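# Ring-test a row of fired clay lamp stands

## Robot

A 6-joint arm with a two-finger parallel gripper is mounted at the origin on the work surface. World frame = base frame: x ahead of the robot, y to its left, z up, the work surface at z = 0. Lengths are in m, angles in rad, forces in N, time in s.
With the tool pointing down it reaches from about 0.3 to 0.775 m from the base axis. Payload 14.6 kg.
Tool frame: the origin (TCP) lies at the very end of the fingers, on their centre line; the grasp point (between the pads) lies 19 mm behind it; z points along the fingers, y is the line along which they close (so a half turn about z gives the same grasp; the last joint's range is limited). The gripper opens to 94 mm and grips with 3 to 60 N. Pads are 16 mm wide; open, the fingers measure 119 mm over their backs; the gripper's body (75 mm by 177 mm) begins 78 mm behind the grasp point.
Start: joints at [-1.312, 0.3, 1.521, -0, 1.321, -0.067], TCP at [0.176, -0.521, 0.205] pointing down, gripper open.
Joint ranges: [-3.03, 3.03], [-0.79, 2.21], [0.23, 2.52], [-1.04, 4.18], [0, 3.07], [-2.55, 2.55]. Speed limits (rad/s): [2.22, 2.22, 2.57, 3.14, 3.14, 3.14].

## Interface

Orientations are given as [roll, pitch, yaw] about the fixed x, y, z axes, in that order (R = Rz(yaw) Ry(pitch) Rx(roll)).
In Python, from station import ctrl gives the robot as it stands.
- The arm moves only by the shell command python3 -m pendant 'ROWS' [OPENING] [FORCE]. ROWS is JSON, a list of rows, each a list of 2 entries, a list of its own where there are three numbers: the shift along the world's x, y, z in cm, then the turn about the world's z in rad. A call has 1 to 20 rows; each row shifts and turns the commanded pose from where the row before left it; what a row does not reach is not made up. A row lasts 1/12 s, in which the tool goes at most 41.7 mm and 7.16 degrees, less where a joint would pass 70% of its speed; a pose out of reach is approached as far as the arm can. A call is refused whole if a number of a shift passes 4.17 or a number of a turn 0.125, either way. A call with a gripper value outside its range is refused whole. OPENING is the opening, from 0 (shut) to 1 (fully open), set as the call begins (- or left out, the last holds). The fingers move at their own pace and stop on an object; FORCE is the grip in N (left out, the last holds). Time passes only in rows, so rows that do not move let the fingers close. It gives the time, the measured TCP pose, the force, the opening and the grip force at its end, in the units of the state.
- ctrl.get_obs(): the state, without advancing time (a new reading comes with each control period).
- ctrl.camera(name): name is "scene" or "top"; returns a dict with "color" (480x640x3 uint8, red, green, blue), "intrinsics" (3x3 intrinsics, pixels), "camera_from_world" (4x4, takes a point from world to camera coordinates). Camera axes: x right, y down, z forward; pixel columns grow to the right and rows downward; lengths in m; the calibration is good to about 2 mm. A picture is of the moment at which its call begins. There is no depth.
- ctrl.hand_in(): hands the job in; it is judged then, once.
The state is a dict: "time_s": time; "qpos": joint angles; "joint_vel": joint speeds; "tau": joint torques, N m; "ee_pos": TCP position; "eef_rot": TCP orientation; "force": force on the tool from outside, world axes, zero at the start; "moment": the same for the moment, N m; "grip_width": finger opening in m; "grip_force": force on a finger pad.
Only numpy, scipy, OpenCV 4.12 (cv2) and the standard library are available. Lean on these libraries where they do the work, as an engineer would, in place of code of your own. Each camera call takes 0.05 s, during which the arm holds its last target. There are 200 camera calls.

## Task

Ring-test the three fired clay lamp stands on the ware board before they are painted: start with the stand at the robot's left-hand end of the row, then the middle one, then the one at the right-hand end, tapping down lightly with the fingertips on the edge of each one's wide top cup and coming right off it before going on, so that it can ring. Do not hold, lift or shift the stands, and leave the little cups, the jar and the brush alone.

Things in the scene. Friction and masses are not known exactly. Their poses are not given: they have to be found in the camera images.
- board: Plywood ware board, 280 x 580 x 18 mm, lying on two battens, fixed to the bench. Origin on the bench under its centre; its top face is at z = 45 mm. Its y axis runs along the row towards the robot's left end (board yaw is within 15 degrees of the robot's own axes). The three stands stand in a row on it, about 190 mm apart, within 12 mm of y = +190, 0 and -190 mm of the board and within 12 mm of its lengthwise centre line; which size stands in which place varies.
- stand_tall: The tallest of three alike terracotta lamp stands, standing loose and upright on the board, about 500 g, 150 mm tall: a round foot of 120 mm diameter (about 148 mm over the lips of the five little cups on it, which reach 33 mm above its underside), a slim turned pillar about 40 mm thick and one wide fluted cup on top. Rigid fired clay. Origin at the centre of the foot's underside, z up.
- stand_tall_rim: The fluted rim of the top cup of the tallest stand: a flaring ring of 92 mm outer diameter, wall 6 mm thick, 22 mm high, open in the middle (the cup's floor lies 18 mm below the edge). Origin at the centre of the circle of its top edge, level with the edge; the edge itself lies 43 mm (mid wall) from there all round. z up. Hard clay that does not give and chips if knocked: come down at no more than 2 or 3 cm/s over the last centimetre.
- stand_mid: The middle-sized of three alike terracotta lamp stands, standing loose and upright on the board, about 400 g, 126 mm tall: a round foot of 120 mm diameter (about 148 mm over the lips of the five little cups on it, which reach 33 mm above its underside), a slim turned pillar about 40 mm thick and one wide fluted cup on top. Rigid fired clay. Origin at the centre of the foot's underside, z up.
- stand_mid_rim: The fluted rim of the top cup of the middle-sized stand: a flaring ring of 82 mm outer diameter, wall 6 mm thick, 22 mm high, open in the middle (the cup's floor lies 18 mm below the edge). Origin at the centre of the circle of its top edge, level with the edge; the edge itself lies 38 mm (mid wall) from there all round. z up. Hard clay that does not give and chips if knocked: come down at no more than 2 or 3 cm/s over the last centimetre.
- stand_small: The smallest of three alike terracotta lamp stands, standing loose and upright on the board, about 320 g, 104 mm tall: a round foot of 120 mm diameter (about 148 mm over the lips of the five little cups on it, which reach 33 mm above its underside), a slim turned pillar about 40 mm thick and one wide fluted cup on top. Rigid fired clay. Origin at the centre of the foot's underside, z up.
- stand_small_rim: The fluted rim of the top cup of the smallest stand: a flaring ring of 72 mm outer diameter, wall 6 mm thick, 22 mm high, open in the middle (the cup's floor lies 18 mm below the edge). Origin at the centre of the circle of its top edge, level with the edge; the edge itself lies 33 mm (mid wall) from there all round. z up. Hard clay that does not give and chips if knocked: come down at no more than 2 or 3 cm/s over the last centimetre.
- diya_left: Small loose clay lamp cup, 60 mm across, 22 mm high, with a pinched lip, on the robot's side of the board in the gap to the left of the middle stand. To be left alone. Origin at the centre of its underside.
- diya_right: Small loose clay lamp cup, 60 mm across, 22 mm high, with a pinched lip, on the robot's side of the board in the gap to the right of the middle stand. To be left alone. Origin at the centre of its underside.
- paint_jar: Closed clear jar with a white cap, 68 mm across, 85 mm high, on the bench to the left of the board. To be left alone. Origin at the centre of its underside.
- paint_brush: Paint brush about 200 mm long, 16 mm wide and 12 mm thick, lying along x within 20 degrees on the bench to the right of the board. To be left alone. Origin under its middle.
Mind the look-alikes: they are no part of the job. Leave any blue or green look-alike of the stand_small alone.

How it is judged:
On the way, in this order (a step that is already met when the one before it is completed fails the run):
1. a finger taps the rim of the stand at the left end of the row (((y of stand_tall in the frame of board above 0.1 m and contact force between stand_tall_rim and the fingers above 0.5 N) or (y of stand_mid in the frame of board above 0.1 m and contact force between stand_mid_rim and the fingers above 0.5 N) or (y of stand_small in the frame of board above 0.1 m and contact force between stand_small_rim and the fingers above 0.5 N))), for 0.04 s.
2. the fingers are off all the stands (contact force between each of stand_tall, stand_mid, stand_small and the fingers below 0.05 N), for 0.2 s.
3. a finger taps the rim of the middle stand (((y of stand_tall in the frame of board between -0.1 and 0.1 m and contact force between stand_tall_rim and the fingers above 0.5 N) or (y of stand_mid in the frame of board between -0.1 and 0.1 m and contact force between stand_mid_rim and the fingers above 0.5 N) or (y of stand_small in the frame of board between -0.1 and 0.1 m and contact force between stand_small_rim and the fingers above 0.5 N))), for 0.04 s.
4. the fingers are off all the stands again (all of step 2), for 0.2 s.
5. a finger taps the rim of the stand at the right end of the row (((y of stand_tall in the frame of board below -0.1 m and contact force between stand_tall_rim and the fingers above 0.5 N) or (y of stand_mid in the frame of board below -0.1 m and contact force between stand_mid_rim and the fingers above 0.5 N) or (y of stand_small in the frame of board below -0.1 m and contact force between stand_small_rim and the fingers above 0.5 N))), for 0.04 s.
At the end, for the whole second after the job is handed in: All three stands are at rest, upright (within 0.1 rad) and within 15 mm of where they stood; the two little cups, the jar and the brush are within 15 mm of where they were (distance of each of stand_tall, stand_mid, stand_small, diya_left, diya_right, paint_jar, paint_brush from where it was at the start of the episode below 0.015 m and angle between each of stand_tall, stand_mid, stand_small's own z axis and vertical below 0.1 rad and linear speed of each of stand_tall, stand_mid, stand_small below 0.02 m/s); the robot touches nothing.
It fails at once if a stand is moved more than 15 mm or tipped more than 0.2 rad (distance of any of stand_tall, stand_mid, stand_small from where it was at the start of the episode above 0.015 m or angle between any of stand_tall, stand_mid, stand_small's own z axis and vertical above 0.2 rad).
It fails at once if a stand is lifted more than 6 mm off the board (z of any of stand_tall, stand_mid, stand_small in the frame of board above 0.051 m).
It fails at once if a stand is held or pushed with the sides of the fingers instead of tapped from above with their tips ((contact force between stand_tall and the fingers above 0.5 N and z of the grasp point in the frame of stand_tall_rim below 0.008 m) or (contact force between stand_mid and the fingers above 0.5 N and z of the grasp point in the frame of stand_mid_rim below 0.008 m) or (contact force between stand_small and the fingers above 0.5 N and z of the grasp point in the frame of stand_small_rim below 0.008 m)).
It fails at once if a stand is struck hard instead of tapped (peak of the blow over 100 N) (contact force between any of stand_tall, stand_mid, stand_small and the fingers above 100 N).
It fails at once if a little cup, the jar or the brush is disturbed (moved more than 15 mm) (distance of any of diya_left, diya_right, paint_jar, paint_brush from where it was at the start of the episode above 0.015 m).
It also fails if it takes over 51 s, if anything falls off the work surface, if the arm or the gripper's body presses on something with over 40 N, if the wrist force passes 120 N, or if a joint passes its speed limit or range.

## Working session

There is one attempt and no reset: what is moved stays moved. The work goes in short steps, Python scripts to look and compute and a shell command to move; the robot and the scene stay as the last step left them, time stands still between calls to the robot, and variables do not carry over. Pictures are saved under pics/ and viewed, at most 10 in all, crops included, and the job is handed in when it is done.

```bash
mkdir -p pics; python3 - <<'E'
from station import ctrl
import cv2,numpy as np
for n in("top","scene"):
    c=ctrl.camera(n); cv2.imwrite(f"pics/{n}0.png",c["color"][:,:,::-1]); print(n,c["intrinsics"].round(1).tolist(),c["camera_from_world"].round(3).tolist())
o=ctrl.get_obs(); print(o["time_s"],o["ee_pos"],o["eef_rot"],o["grip_width"])
E
```

```text
top [[579.2, 0.0, 311.8], [0.0, 579.2, 239.7], [0.0, 0.0, 1.0]] [[-0.001, -1.0, 0.006, 0.006], [-0.983, 0.0, -0.184, 0.522], [0.184, -0.006, -0.983, 1.514], [0.0, 0.0, 0.0, 1.0]]
scene [[506.2, 0.0, 319.1], [0.0, 506.2, 237.8], [0.0, 0.0, 1.0]] [[0.61, 0.792, 0.018, -0.329], [0.451, -0.328, -0.83, -0.129], [-0.652, 0.514, -0.558, 1.575], [0.0, 0.0, 0.0, 1.0]]
0.1 [ 0.17597882 -0.52084158  0.20493591] [-3.14055416e+00 -7.92697694e-05  3.25811326e-01] 0.09399364530393362
```

View pics/top0.png

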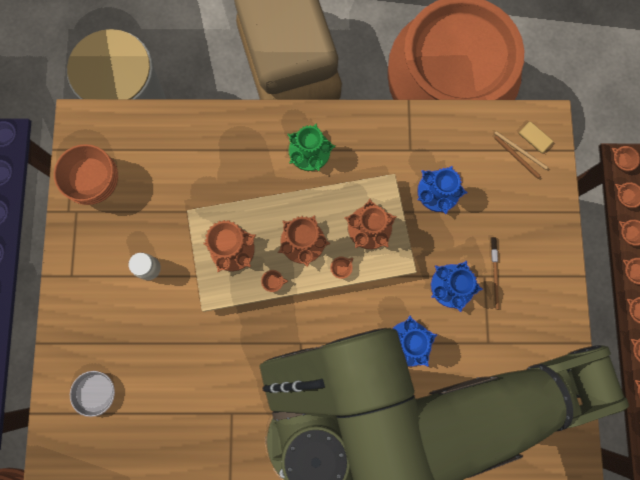

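View pics/scene0.png

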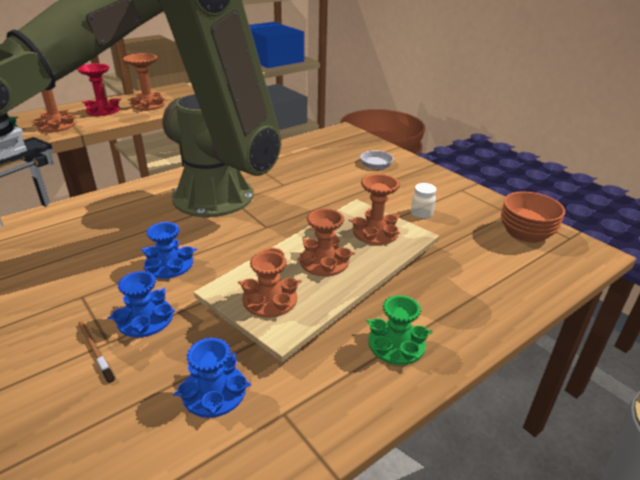

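The top view shows the row on the board: left stand's cup at about (225,239), middle (302,232), right (373,217). The blue and green look-alikes are elsewhere. In the scene view the rims are at about (380,185), (325,218) and (267,262). The left stand is the tallest; I need a closer look at the rims.

```bash
python3 - <<'E'
import cv2,numpy as np
a=cv2.imread("pics/top0.png")[190:290,195:405]; b=cv2.imread("pics/scene0.png")[165:325,230:410]
a=cv2.resize(a,None,fx=3.8,fy=3.8,interpolation=2)
cv2.imwrite("pics/ta.png",a); cv2.imwrite("pics/sa.png",cv2.resize(b,None,fx=3.7,fy=3.7,interpolation=2))
E
```

```text
(no output)
```

View pics/ta.png

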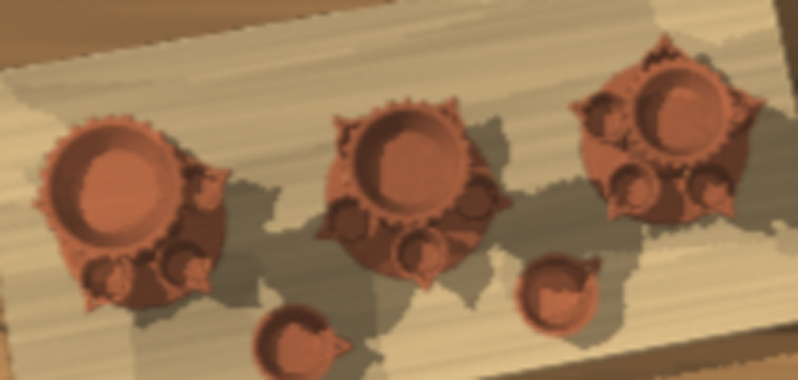

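View pics/sa.png

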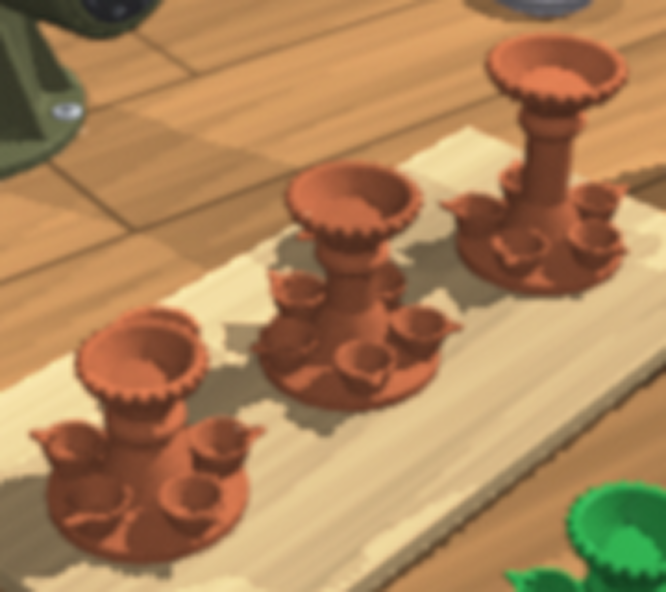

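The crops confirm left = tall, middle = mid and right = small, with rim centres at crop pixels (115,183), (410,160) and (682,111). Now I'll cast rays onto the rim planes.

```bash
cat > h.py <<'E'
import numpy as np
def ray(c,u,v,z):
    K,T=c["intrinsics"],c["camera_from_world"]; R=T[:3,:3]
    o=-R.T@T[:3,3]; d=R.T@np.linalg.inv(K)@[u,v,1]
    return o+d*(z-o[2])/d[2]
def proj(c,p):
    q=c["intrinsics"]@(c["camera_from_world"]@[*p,1])[:3]; return q[:2]/q[2]
E
python3 - <<'E'
from station import ctrl
from h import *
import cv2
c=ctrl.camera("top"); s=ctrl.camera("scene")
for (u,v),z,r,sc in(((115,183),.195,46,(557,72)),((410,160),.171,41,(354,200)),((682,111),.149,36,(143,357))):
    p=ray(c,195+u/3.8,190+v/3.8,z); e=proj(c,p+[0,r/1000,0])
    print(p.round(4),"radius px crop",((proj(c,p)-e)[0]*3.8).round(1),"scene proj",proj(s,p).round(1),"seen",np.round([230+sc[0]/3.7,165+sc[1]/3.7],1),"dist",np.hypot(*p[:2]).round(3))
o=ctrl.get_obs();print(o["time_s"],o["ee_pos"].round(4))
E
```

```text
[0.4982 0.2178 0.195 ] radius px crop 71.8 scene proj [380.  182.3] seen [380.5 184.5] dist 0.544
[0.5181 0.0288 0.171 ] radius px crop 62.6 scene proj [324.6 217.4] seen [325.7 219.1] dist 0.519
[ 0.5558 -0.1527  0.149 ] radius px crop 53.9 scene proj [266.9 261.1] seen [268.6 261.5] dist 0.576
0.2 [ 0.176  -0.5209  0.2051]
```

```bash
python3 -m pendant '[[[0,0,1.5],0],[[0,0,2.5],0],[[0,0,2.5],0],[[0,0,1.5],0],[[1,1,0],0],[[2,2,0],0],[[2,2.5,0],0],[[2,2.5,0],0],[[2,2.5,0],0],[[2,2.5,0],0],[[2,2.5,0],0],[[2,2.5,0],0],[[2,2.5,0],0],[[2,2.5,0],0],[[2,2.5,0],0],[[2,2.5,0],0],[[2,2.5,0],0],[[1,2.5,0],0],[[0.5,2.5,0],0],[[0.5,2.5,0],0]]' 0 10; python3 -m pendant '[[[0,2.5,0],0],[[0,3,0],0],[[0,3,0],0],[[0,3,0],0],[[0,3,0],0],[[0,3,0],0],[[0,3,0],0],[[0,3,0],0],[[0,3,0],0],[[0,3,0],0],[[0,3,0],0],[[0,2.5,0],0],[[0,1.5,0],0],[[0,0.5,0],0],[[0,0,0],0],[[0,0,0],0]]'
```

```text
time_s: 1.87
ee_pos: [0.4459, -0.1388, 0.284]
eef_rot: [-3.14, 0.001, 0.326]
force: [0.7, 0.3, 0.5]
grip_width: 0.0006
grip_force: 0.0
time_s: 3.2
ee_pos: [0.4456, 0.2286, 0.2848]
eef_rot: [3.141, 0.001, 0.326]
force: [-0.2, -1.1, 0.7]
grip_width: 0.0002
grip_force: 0.0
```

```bash
python3 -m pendant '[[[0.5,-0.5,0],0],[[0.4,-0.6,-0.5],0],[[0,0,-1],0],[[0,0,-1],0],[[0,0,-1],0],[[0,0,-1],0],[[0,0,-1],0],[[0,0,-0.8],0],[[0,0,-0.5],0],[[0,0,-0.3],0],[[0,0,0],0],[[0,0,0],0],[[0,0,0],0]]'; python3 - <<'E'
from station import ctrl
import cv2
a=[cv2.resize(ctrl.camera(n)["color"][y:y+150,x:x+200,::-1],(400,300)) for n,x,y in(("top",130,170),("scene",280,110))]
cv2.imwrite("pics/l1.png",cv2.hconcat(a))
E
```

```text
time_s: 4.28
ee_pos: [0.4552, 0.218, 0.2149]
eef_rot: [-3.142, -0.001, 0.326]
force: [0.3, 1.3, -0.3]
grip_width: 0.0006
grip_force: 0.0
```

View pics/l1.png

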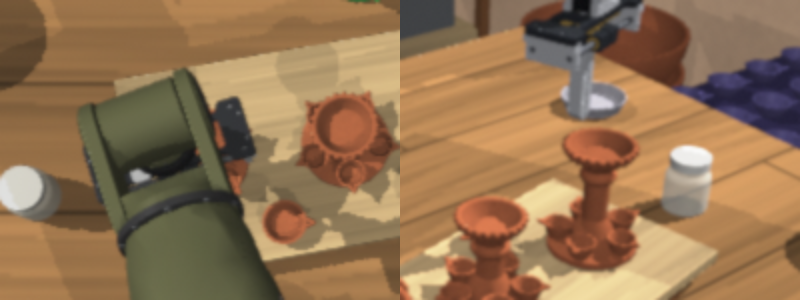

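The picture shows the shut fingertips at (580,115), just above the tall rim's robot-side edge, and everything else is undisturbed. I'll come down slowly.

```bash
python3 -m pendant '[[[0,0,-0.3],0],[[0,0,-0.3],0],[[0,0,-0.2],0],[[0,0,-0.15],0],[[0,0,-0.15],0],[[0,0,-0.15],0],[[0,0,-0.15],0],[[0,0,-0.15],0],[[0,0,-0.15],0],[[0,0,-0.1],0],[[0,0,0],0]]'; python3 -m pendant '[[[0,0,-0.1],0],[[0,0,-0.1],0]]'
```

```text
time_s: 5.3
ee_pos: [0.455, 0.2179, 0.1962]
eef_rot: [-3.142, 0.0, 0.326]
force: [-0.6, -0.5, 0.3]
grip_width: 0.0004
grip_force: 0.0
time_s: 5.47
ee_pos: [0.4552, 0.218, 0.1949]
eef_rot: [-3.142, -0.001, 0.326]
force: [-3.9, -1.7, 13.2]
grip_width: 0.0005
grip_force: 6.7
```

Contact at 13 N. I'll hold one row, then come off and travel to the middle stand (0.480, 0.029).

```bash
python3 -m pendant '[[[0,0,0],0]]'; python3 -m pendant '[[[0,0,0.3],0],[[0,0,0.5],0],[[0,0,1],0],[[0,0,1.2],0],[[0,0,1],0],[[0,0,0],0],[[0,0,0],0],[[0,0,0],0]]';  python3 -m pendant '[[[0.2,-1,0],0],[[0.3,-2,0],0],[[0.3,-2,0],0],[[0.3,-2,0],0],[[0.3,-2,0],0],[[0.3,-2,0],0],[[0.3,-2,0],0],[[0.3,-2,0],0],[[0.2,-2,0],0],[[0,-1.4,0],0],[[0,-0.5,0],0],[[0,0,0],0],[[0,0,0],0]]'
```

```text
time_s: 5.55
ee_pos: [0.4552, 0.218, 0.1951]
eef_rot: [-3.142, -0.001, 0.326]
force: [-1.7, -0.8, 7.0]
grip_width: 0.0005
grip_force: 3.1
time_s: 6.22
ee_pos: [0.4549, 0.2179, 0.2341]
eef_rot: [-3.142, 0.0, 0.326]
force: [-0.1, -0.4, -0.7]
grip_width: 0.0005
grip_force: 0.0
time_s: 7.3
ee_pos: [0.4799, 0.029, 0.2342]
eef_rot: [-3.141, 0.0, 0.325]
force: [-0.5, 0.5, 0.7]
grip_width: 0.0006
grip_force: 0.0
```

```bash
python3 -m pendant '[[[0,0,-0.5],0],[[0,0,-1],0],[[0,0,-1],0],[[0,0,-1],0],[[0,0,-0.8],0],[[0,0,-0.5],0],[[0,0,-0.2],0],[[0,0,-0.15],0],[[0,0,-0.15],0],[[0,0,-0.15],0],[[0,0,-0.15],0],[[0,0,-0.15],0],[[0,0,-0.15],0],[[0,0,-0.1],0],[[0,0,-0.1],0],[[0,0,0],0]]'; python3 -m pendant '[[[0,0,-0.1],0],[[0,0,-0.1],0]]'
```

```text
time_s: 8.63
ee_pos: [0.48, 0.0289, 0.1733]
eef_rot: [-3.142, 0.0, 0.326]
force: [0.3, 0.6, -0.4]
grip_width: 0.0005
grip_force: 0.0
time_s: 8.8
ee_pos: [0.4801, 0.0289, 0.1714]
eef_rot: [3.142, -0.0, 0.326]
force: [-0.2, -0.0, -1.3]
grip_width: 0.0004
grip_force: 0.0
```

```bash
python3 -m pendant '[[[0,0,-0.1],0]]'
```

```text
time_s: 8.88
ee_pos: [0.4802, 0.0289, 0.1709]
eef_rot: [3.141, -0.001, 0.326]
force: [-4.6, 0.8, 14.5]
grip_width: 0.0006
grip_force: 7.5
```

Contact at 14.5 N. Hold one row, off, then on to the right stand (0.523, -0.153).

```bash
python3 -m pendant '[[[0,0,0],0]]'; python3 -m pendant '[[[0,0,0.3],0],[[0,0,0.5],0],[[0,0,1],0],[[0,0,1.2],0],[[0,0,1],0],[[0,0,0],0],[[0,0,0],0],[[0,0,0],0]]';  python3 -m pendant '[[[0.3,-1,0],0],[[0.5,-2,0],0],[[0.5,-2,0],0],[[0.5,-2,0],0],[[0.5,-2,0],0],[[0.5,-2,0],0],[[0.5,-2,0],0],[[0.5,-2,0],0],[[0.4,-2,0],0],[[0.1,-1,0],0],[[0,-0.2,0],0],[[0,0,0],0],[[0,0,0],0]]'; python3 -m pendant '[[[0,0,-0.5],0],[[0,0,-1],0],[[0,0,-1],0],[[0,0,-1],0],[[0,0,-0.8],0],[[0,0,-0.2],0],[[0,0,-0.15],0],[[0,0,-0.15],0],[[0,0,-0.15],0],[[0,0,-0.15],0],[[0,0,-0.15],0],[[0,0,-0.1],0],[[0,0,0],0]]'
```

```text
time_s: 8.97
ee_pos: [0.4802, 0.029, 0.1711]
eef_rot: [3.141, -0.001, 0.326]
force: [-3.1, -0.2, 7.9]
grip_width: 0.0005
grip_force: 3.7
time_s: 9.63
ee_pos: [0.4799, 0.0289, 0.2101]
eef_rot: [-3.141, 0.0, 0.326]
force: [0.6, -0.1, -0.2]
grip_width: 0.0007
grip_force: 0.0
time_s: 10.72
ee_pos: [0.5229, -0.1525, 0.2103]
eef_rot: [-3.141, 0.0, 0.326]
force: [0.8, 0.8, 0.3]
grip_width: 0.0002
grip_force: 0.0
time_s: 11.8
ee_pos: [0.523, -0.1531, 0.1568]
eef_rot: [-3.141, 0.0, 0.326]
force: [1.0, 0.4, -0.7]
grip_width: 0.0004
grip_force: 0.0
```

```bash
python3 -m pendant '[[[0,0,-0.15],0],[[0,0,-0.15],0],[[0,0,-0.1],0],[[0,0,-0.1],0],[[0,0,-0.1],0],[[0,0,-0.1],0]]'; python3 -m pendant '[[[0,0,-0.1],0]]'
```

```text
time_s: 12.3
ee_pos: [0.523, -0.1531, 0.1498]
eef_rot: [3.142, 0.0, 0.326]
force: [0.6, 0.3, -0.5]
grip_width: 0.0005
grip_force: 0.0
time_s: 12.38
ee_pos: [0.5231, -0.1531, 0.149]
eef_rot: [3.141, -0.0, 0.326]
force: [-1.7, 0.7, 10.4]
grip_width: 0.0003
grip_force: 5.5
```

```bash
python3 -m pendant '[[[0,0,0],0]]'; python3 -m pendant '[[[0,0,0.3],0],[[0,0,0.5],0],[[0,0,1],0],[[0,0,2],0],[[0,0,2],0],[[0,0,2],0],[[0,0,2],0],[[0,0,1],0],[[-1,0,0],0],[[-2,0,0],0],[[-2,0,0],0],[[-2,0,0],0],[[-1,0,0],0],[[0,0,0],0],[[0,0,0],0],[[0,0,0],0],[[0,0,0],0]]'; python3 - <<'E'
from station import ctrl
import cv2
cv2.imwrite("pics/end.png",ctrl.camera("scene")["color"][:,:,::-1])
E
```

```text
time_s: 12.47
ee_pos: [0.5231, -0.1531, 0.1492]
eef_rot: [3.141, -0.0, 0.326]
force: [-1.8, 0.7, 3.0]
grip_width: 0.0004
grip_force: 1.5
time_s: 13.88
ee_pos: [0.4437, -0.153, 0.2567]
eef_rot: [-3.141, 0.0, 0.326]
force: [-0.3, -0.6, -1.0]
grip_width: 0.0006
grip_force: 0.0
```

View pics/end.png

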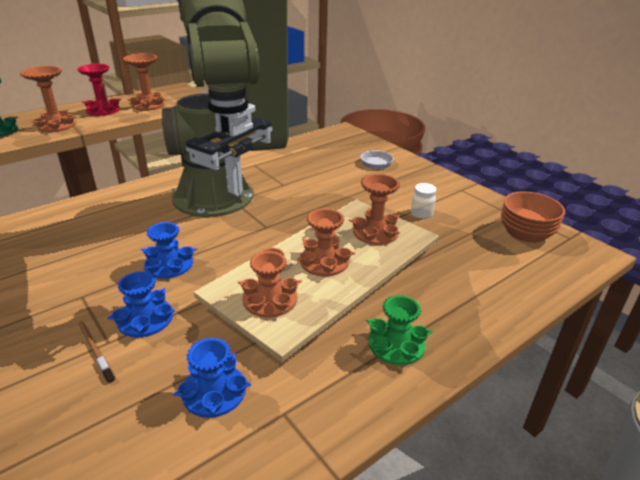

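All three stands are where they were (rims at (380,185), (325,218), (267,262)), and the gripper is clear. Handing in.

```bash
python3 -c "
from station import ctrl
print(ctrl.hand_in())"
```

```text
the job is handed in; nothing more can be done
None
```

I tapped the three stands on the rim in order (left, middle, right), with peak readings of about 10 to 15 N, came clear after each, and handed the job in at about 14 s; the last picture shows the stands unmoved, but no verdict was returned.

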